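Open a dead electronic-lock drawer by its release hole

ROBOT

A 7-joint arm with a two-finger parallel gripper is mounted at the origin on the work surface. World frame = base frame: x ahead of the robot, y to its left, z up, the work surface at z = 0. Lengths are in m, angles in rad, forces in N, time in s.
With the tool pointing down it reaches from about 0.425 to 0.95 m from the base axis. Payload 16.7 kg.
Tool frame: the origin (TCP) lies midway between the tips of the shut fingers; the grasp point (between the pads) lies 19 mm behind it; z points along the fingers, y is the line along which they close (so a half turn about z gives the same grasp; the last joint's range is limited). The gripper opens to 94 mm and grips with 3 to 60 N. Pads are 16 mm wide; open, the fingers measure 119 mm over their backs; the gripper's body (75 mm by 177 mm) begins 78 mm behind the grasp point.
Start: joints at [1.083, 0.426, 0.074, 1.606, -0.034, 1.111, -0.067], TCP at [0.224, -0.637, 0.205] pointing down, gripper open.
Joint ranges: [-2.85, 2.85], [-0.5, 2.14], [-1.23, 1.37], [0.21, 2.46], [-1.02, 4.16], [0.16, 2.05], [-2.73, 2.73]. Speed limits (rad/s): [1.89, 1.89, 2.39, 2.39, 3.01, 3.01, 3.01].

INTERFACE

Orientations are given as a rotation vector (axis times angle).
In Python, from bench import status, optics, job, boxes_of, trace gives the robot as it stands.
- The arm moves only by the shell command python3 -m crank 'ROWS' [OPENING]. ROWS is JSON, one flat list of numbers, 6 for each row, row after row: the shift along the world's x, y, z in cm, then the turn, a rotation vector about the world's x, y, z in degrees. A call has 1 to 5 rows; each row is the pose to reach, as a shift and turn from the pose commanded when the call began; what a row does not reach only later rows make up. A row lasts 1/10 s, in which the tool goes at most 50 mm and 8.59 degrees, less where a joint would pass 70% of its speed; a pose out of reach is approached as far as the arm can. A call with a gripper value outside its range is refused whole. OPENING is the closure, from 0 (fully open) to 1 (shut), set as the call begins (- or left out, the last holds). The fingers move at their own pace and stop on an object; the grip force is fixed at half the most. Time passes only in rows, so rows that repeat a pose let the fingers close. It gives the time, the measured TCP pose, the force, the opening and the grip force at its end, in the units of the state.
- status.state(): the state, without advancing time (a new reading comes with each control period).
- optics.read_camera(name): name is "scene" or "top" or "wrist"; returns (picture, depth): 480x640x3 uint8, red, green, blue; 480x640 float32, m along the optical axis (not along the pixel's ray), 0 where there is no reading.
- optics.camera_model(name): a dict with "fx", "fy", "cx", "cy" (pixels), "position" and "orientation" of the camera in the world. Camera axes: x right, y up, looking along -z (the intrinsics and any distortion apply to the point x, -y, -z); pixel columns grow to the right and rows downward; lengths in m; the calibration is good to about 2 mm. A picture is of the moment at which its call begins: read the wrist's pose just before it. camera_model takes no time and is no camera call; for the wrist camera it gives the pose at the moment of the call.
- job.finish_job(): hands the job in; it is judged then, once.
Trained networks look in the newest picture that a camera, given by its name, has taken for a name from the list of things; names that differ only in an ending like _2 or _b are one class to them, and where a whole thing is asked for, a point or a joint stands for the part that bears it (a point fixed in the world has none). Each returns a list of dicts, best first, with "p" (0 to 1); they miss things now and then, are a little off and sometimes report something else, mostly with a low value. They report only what shows in the picture. A call takes as long as a camera call. They do not tell look-alikes from the thing itself.
- boxes_of(target, camera): "pixel" ([column, row] in pixels, amid what is visible of it).
- trace(target, camera): "mask" (480x640 bool, what is visible of it) and "pixel" ([column, row] in pixels, amid what is visible of it).
The state is a dict: "clock": time; "q": joint angles; "qd": joint speeds; "effort": joint torques, N m; "tcp_pos": TCP position; "eef_rot": TCP orientation; "ft_force": force on the tool from outside, world axes, zero at the start; "wrist_torque": the same for the moment, N m; "width": opening from 0.0 (shut) to 1.0 (fully open); "gripper_force": force on a finger pad.
Only numpy, scipy, OpenCV 4.12 (cv2) and the standard library are available. Lean on these libraries where they do the work, as an engineer would, in place of code of your own. Each camera call takes 0.05 s, during which the arm holds its last target. There are 200 camera calls.

TASK

The electronic lock of the red-fronted drawer is dead, so open it by its emergency release: take the red-sleeved pin punch from the wooden stand, put its pin down through the yellow-ringed hole in the top of the drawer unit and press the spring catch below gently, only until the drawer pops forward; pressing hard breaks the lock. Put the punch back upright and fully home in its free hole in the stand and pull the drawer fully open, leaving everything else on the bench where it is.

Things in the scene. Friction and masses are not known exactly. Their poses are not given: they have to be found in the camera images.
- cabinet: Grey steel drawer unit fixed to the bench: 280 deep (x), 240 wide (y), 120 mm high. Origin: centre of its underside. Its x axis points from the front to the back; the drawer front faces -x and the drawer slides out to -x. A punch may press on it, or on the catch inside, with at most 22 N; more breaks the lock.
- release_hole (a point): Centre of the mouth of the emergency release hole, level with the unit's flat top (120 mm above the bench), 45 mm behind the unit's front edge, in the middle of its width. 10 mm in diameter, through a 4 mm thick black lock cover, a flat yellow ring round it; axis vertical (z up).
- catch_design (a point): The drawing's place for the catch's orange screw head (13 mm in diameter), on the hole's axis 10 mm below the top, fixed to the unit. The real head was set by hand up to 6 mm higher or lower, unmeasured. Pressed, the catch resists with 3 N rising to 7 N plus a few N of friction, lets go after 5 to 7 mm and meets a solid stop at 9 mm. It rises again when the pin is lifted.
- drawer (a joint): How far the drawer is out, in m: 0 shut and latched, 0.14 fully open against its stop. When the catch lets go it springs out 25 to 60 mm by itself. It then slides freely (1 to 4 N) and stays where it is left.
- drawer_handle (a point): Middle of the drawer's steel bar handle, moving with the drawer: a level bar 11 mm in diameter and 110 mm long along the unit's y, 85 mm above the bench (35 mm below the unit's top), its centre line 35 mm in front of the red drawer front. Axes as cabinet; the drawer pulls out along -x.
- punch_grip (a point): Middle of the red sleeve of the pin punch (half-way up the sleeve, 86 mm above the tip). The punch stands upright: steel pin 8 mm in diameter and 45 mm long with a 1 mm chamfered end, then a collar 22 mm in diameter and 6 mm thick, then a round red sleeve 14 mm in diameter and 70 mm long, then a 12 mm steel head; 133 mm long in all, 0.13 kg. z axis from tip to head.
- punch_tip (a point): The blunt end of the punch's pin, on its axis, 86 mm below punch_grip.
- stand_hole0 (a point): Centre of the mouth of an outer hole in the wooden punch stand (block 55 x 160 x 55 mm high, fixed to the bench; three holes in a row along its y, 50 mm apart, 12 mm in diameter, 50 mm deep). A punch stands in a hole with its collar on the block's top, the pin 45 mm below the mouth. z up. The three punches stand in the three holes in any order.
- stand_hole1 (a point): The same for the middle hole of the stand.
- stand_hole2 (a point): The same for the other outer hole of the stand.
- drift_grip (a point): Middle of the blue sleeve of the brass drift, a bystander in the stand, same outer shape as the pin punch.
- center_punch_grip (a point): Middle of the yellow sleeve of the pointed centre punch, a bystander in the stand, same outer shape.
- ring_box: Clear plastic box of steel rings, 110 x 160 x 50 mm high, fixed bystander. Origin: centre of its underside.
- spray_can: White spray can with red cap, 66 mm in diameter, 195 mm high, loose bystander. Origin: centre of its underside.
- oil_bottle: Yellow oil bottle, 70 mm in diameter, 190 mm high, loose bystander. Origin: centre of its underside.
- ring0: Loose steel ring lying on the bench, 28 mm outside, 5 mm thick, bystander.
- ring1: Another such ring.
- ring2: Another such ring.
There are look-alikes about, which are no part of the job. Of the things like the part that bears punch_grip, leave any that is green; of the rest the smaller one is meant.

How it is judged:
On the way, in this order (a step that is already met when the one before it is completed fails the run):
1. the punch's pin is in the release hole, its tip more than 3 mm below the unit's top (z of punch_tip in the frame of release_hole below -0.003 m and horizontal distance between punch_tip and release_hole below 0.006 m), for 0.05 s.
2. the catch lets go under the punch: the drawer has sprung out by more than 15 mm with the pin still in the release hole (value of joint drawer above 0.015 m and z of punch_tip in the frame of release_hole below 0 m and horizontal distance between punch_tip and release_hole below 0.008 m), for 0.05 s.
At the end, for the whole second after the job is handed in: The drawer is out by more than 125 mm of its 140 mm and at rest; the pin punch stands released and at rest in a hole of the stand, upright within 7 degrees, its tip more than 40 mm below the hole's mouth (45 mm is fully home) and within 6 mm of its axis (value of joint drawer above 0.125 m and ((horizontal distance between punch_tip and stand_hole0 below 0.006 m and z of punch_tip in the frame of stand_hole0 below -0.04 m) or (horizontal distance between punch_tip and stand_hole1 below 0.006 m and z of punch_tip in the frame of stand_hole1 below -0.04 m) or (horizontal distance between punch_tip and stand_hole2 below 0.006 m and z of punch_tip in the frame of stand_hole2 below -0.04 m)) and angle between punch_tip's own z axis and vertical below 0.12 rad and linear speed of punch below 0.02 m/s and velocity of joint drawer below 0.02 m/s); the robot touches nothing.
It fails at once if the punch presses on the drawer unit or its catch with more than 22 N: the lock is broken (contact force between punch and cabinet above 22 N).
It fails at once if another punch in the stand is moved by more than 20 mm (distance of any of drift_grip, center_punch_grip from where it was at the start of the episode above 0.02 m).
It fails at once if the spray can, the oil bottle or a loose ring is moved by more than 20 mm (distance of any of spray_can, oil_bottle, ring0, ring1, ring2 from where it was at the start of the episode above 0.02 m).
It also fails if it takes over 72 s, if anything falls off the work surface, if the arm or the gripper's body presses on something with over 40 N, if the wrist force passes 120 N, or if a joint passes its speed limit or range.

## Working session

There is one attempt and no reset: what is moved stays moved. The work goes in short steps, Python scripts to look and compute and a shell command to move; the robot and the scene stay as the last step left them, time stands still between calls to the robot, and variables do not carry over. Pictures are saved under pics/ and viewed, at most 10 in all, crops included, and the job is handed in when it is done.

```bash
mkdir -p pics
cat > h.py <<'E'
import numpy as np, cv2
from scipy.spatial.transform import Rotation as R
from bench import status, optics, job, boxes_of, trace
def rot(o):
    o=np.array(o,float)
    return o if o.shape==(3,3) else (R.from_rotvec(o).as_matrix() if o.size==3 else R.from_quat(o).as_matrix())
def pts(m,d,mask=None):
    v,u=np.nonzero((d>0)&(mask if mask is not None else True)); z=d[v,u]
    c=np.stack([(u-m['cx'])/m['fx']*z,-(v-m['cy'])/m['fy']*z,-z],1)
    return c@rot(m['orientation']).T+np.array(m['position']),u,v
def save(n,p): cv2.imwrite(f'pics/{n}.png',cv2.cvtColor(p,cv2.COLOR_RGB2BGR))
E
python3 - <<'E'
from h import *
print(status.state())
for c in ['scene','top']:
    p,d=optics.read_camera(c); m=optics.camera_model(c); print(c,m); save(c,p)
    for t in ['punch_grip','drift_grip','center_punch_grip','cabinet','drawer_handle','release_hole','stand_hole0','stand_hole1','ring_box','spray_can','oil_bottle','ring0']:
        for r in trace(t,c)[:4]:
            if r['p']<.2: continue
            P,u,v=pts(m,d,r['mask'])
            print(t,round(r['p'],2),np.round(r['pixel']),len(P), np.round(np.median(P,0),3) if len(P) else '',np.round(np.percentile(P,[3,97],axis=0),3).tolist() if len(P) else '')
E
```

```text
{'clock': 0.0, 'q': array([ 1.08351299,  0.42672746,  0.07382674,  1.60660964, -0.03409944,
        1.11081921, -0.0670764 ]), 'qd': array([-0.00188416,  0.00041768,  0.00052288, -0.00106916, -0.00097546,
        0.00035778,  0.00055403]), 'effort': array([-5.42159341e-04, -9.35814142e+01,  3.66642863e+00, -4.54196870e+01,
       -4.87291929e-02,  2.00167077e-02,  1.49826683e-04]), 'tcp_pos': array([ 0.22352769, -0.63643786,  0.20477678]), 'eef_rot': array([-3.09563827e+00, -5.27878457e-01,  4.77777233e-04]), 'ft_force': array([ 0.03240916,  0.06053737, -0.45849084]), 'wrist_torque': array([ 0.03699812, -0.01431864, -0.02324128]), 'gripper_force': 0.0, 'width': 1.000264978263747}
scene {'fx': 476.18620164996787, 'fy': 476.18620164996787, 'cx': 322.4280278403974, 'cy': 240.6622319918134, 'position': array([ 0.9621219 , -0.84451444,  0.95484417]), 'orientation': array([0.81978528, 0.20464576, 0.50317917])}
punch_grip 0.78 [337. 351.] 213 [ 0.697 -0.294  0.078] [[0.674, -0.298, 0.001], [0.703, -0.258, 0.132]]
punch_grip 0.7 [318. 364.] 389 [ 0.687 -0.352  0.104] [[0.675, -0.358, 0.015],
[... 2812 characters left out ...]
 0.065]]
stand_hole1 0.68 [415. 213.] 907 [ 0.591 -0.307  0.054] [[0.558, -0.384, 0.0], [0.629, -0.238, 0.065]]
ring_box 0.87 [423. 257.] 1876 [ 0.443 -0.336  0.011] [[0.387, -0.411, -0.002], [0.498, -0.253, 0.051]]
ring_box 0.66 [263. 214.] 8327 [0.575 0.167 0.12 ] [[0.453, 0.009, 0.084], [0.696, 0.312, 0.126]]
spray_can 0.77 [188. 293.] 717 [0.329 0.368 0.146] [[0.297, 0.352, -0.0], [0.355, 0.41, 0.198]]
oil_bottle 0.59 [152. 286.] 667 [0.35  0.476 0.126] [[0.32, 0.46, 0.016], [0.379, 0.504, 0.191]]
ring0 0.51 [484. 230.] 56 [ 0.531 -0.547  0.003] [[0.517, -0.56, -0.005], [0.541, -0.533, 0.01]]
ring0 0.48 [478. 247.] 9 [ 0.485 -0.526  0.004] [[0.478, -0.528, -0.003], [0.491, -0.518, 0.01]]
```

View pics/scene.png

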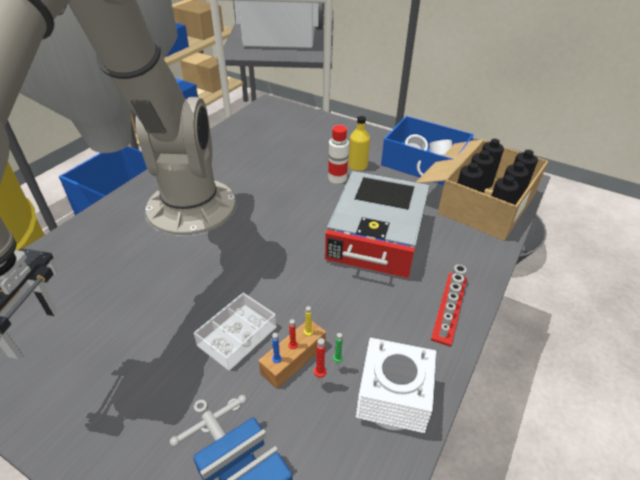

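View pics/top.png

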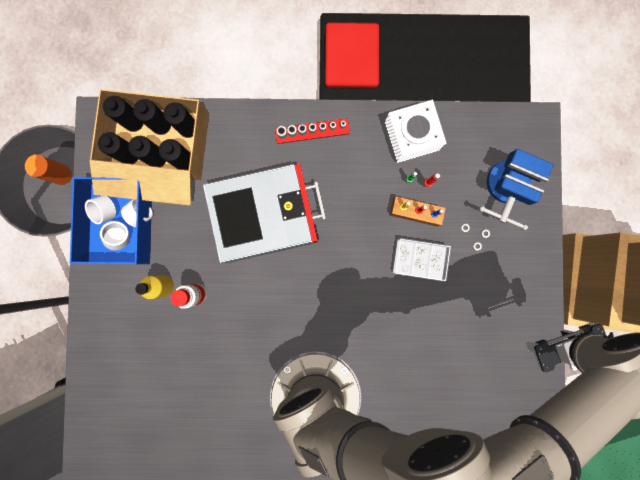

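The scene camera shows the stand with blue (277,347), red (291,336) and yellow (308,322) punches, the target being the red one in the middle hole. A bigger red (320,358) and a green (338,348) look-alike stand free behind it. The cabinet is at (375,225) with its yellow ring at about (374,225). The top view agrees: stand (418,210), ring (288,206).

```bash
python3 -m crank '[18,15,6,0,0,40, 18,15,6,0,0,40, 18,15,6,0,0,40, 18,15,6,0,0,40, 18,15,6,0,0,40]' 0; python3 -m crank '[10,16.5,0,0,0,18, 10,16.5,0,0,0,18, 10,16.5,0,0,0,18, 10,16.5,0,0,0,18, 10,16.5,0,0,0,18]'
python3 - <<'E'
from h import *
s=status.state(); print(s['tcp_pos'],s['eef_rot'],s['q'])
m=optics.camera_model('wrist'); p,d=optics.read_camera('wrist'); save('w1',p); print(m)
for t in ['punch_grip','drift_grip','center_punch_grip','stand_hole0']:
    for r in trace(t,'wrist')[:4]:
        P,u,v=pts(m,d,r['mask'])
        if len(P): print(t,round(r['p'],2),np.round(r['pixel']),len(P),np.round(np.median(P,0),3),np.round(np.percentile(P,[3,97],axis=0),3).tolist())
E
```

```text
clock: 1.8
tcp_pos: [0.4058, -0.4848, 0.2665]
eef_rot: [2.723, 1.565, 0.001]
ft_force: [0.2, -0.1, -0.2]
width: 0.999
gripper_force: 0.0
clock: 2.3
tcp_pos: [0.5071, -0.3158, 0.2659]
eef_rot: [-2.445, -1.973, -0.004]
ft_force: [-0.0, -0.0, -0.3]
width: 1.001
gripper_force: 0.0
[ 0.50712274 -0.31578023  0.26586991] [-2.4445582  -1.97290613 -0.00356511] [ 0.6848241   0.26713693 -0.28615286  1.69912391  0.07819883  1.18591569
  0.16622133]
{'fx': 374.99269803723246, 'fy': 374.99269803723246, 'cx': 325.8312280946935, 'cy': 235.8903212838703, 'position': array([ 0.52370823, -0.23626651,  0.44491046]), 'orientation': array([-0.27882031,  0.02837424, -0.21163443])}
punch_grip 0.91 [515. 146.] 1058 [ 0.692 -0.288  0.092] [[0.688, -0.297, 0.01], [0.7, -0.282, 0.133]]
punch_grip 0.87 [420. 197.] 698 [ 0.593 -0.313  0.108] [[0.587, -0.323, 0.059], [0.602, -0.308, 0.143]]
punch_grip 0.82 [521. 212.] 1967 [ 0.679 -0.343  0.121] [[0.673, -0.354, 0.019], [0.69, -0.336, 0.17]]
drift_grip 0.63 [416. 249.] 761 [ 0.583 -0.361  0.106] [[0.576, -0.371, 0.058], [0.592, -0.357, 0.143]]
center_punch_grip 0.92 [422. 143.] 684 [ 0.602 -0.266  0.11 ] [[0.598, -0.276, 0.059], [0.611, -0.26, 0.143]]
stand_hole0 0.83 [397. 179.] 6841 [ 0.589 -0.303  0.054] [[0.558, -0.385, 0.014], [0.629, -0.24, 0.056]]
```

View pics/w1.png

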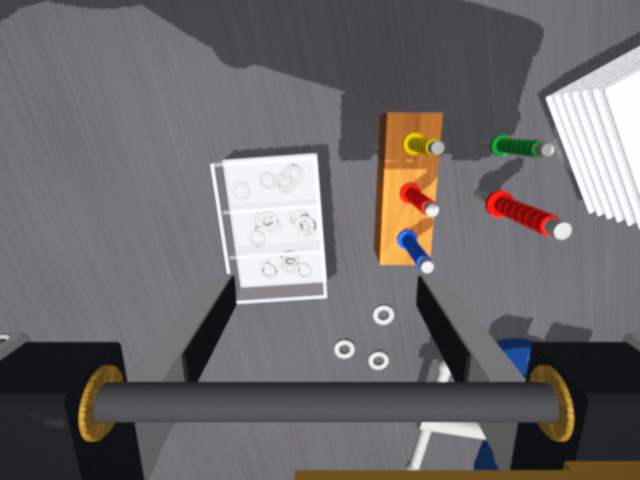

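The wrist view shows the red target in the middle hole (collar 410,192, head 432,209), yellow above, blue below, and the larger red at (530,215) and green at (520,148) to the right. I'll refine the punch axis from the head top.

Run:
```python
from h import *
m=optics.camera_model('wrist'); p,d=optics.read_camera('wrist')
for t,n in [('punch_grip',(.595,-.317)),('drift_grip',(.585,-.366)),('center_punch_grip',(.606,-.270))]:
    P,u,v=pts(m,d)
    k=(np.hypot(P[:,0]-n[0],P[:,1]-n[1])<.02)
    for lo,hi in [(.139,.15),(.0585,.0635)]:
        Q=P[k&(P[:,2]>lo)&(P[:,2]<hi)]; c,r=cv2.minEnclosingCircle(Q[:,:2].astype(np.float32)); print(t,lo,len(Q),Q[:,:2].mean(0).round(4),np.round(c,4),round(r,4),Q[:,2].max().round(4))
s=status.state(); r=R.from_rotvec(s['eef_rot']).as_matrix(); print(r[:,1],r[:,2],s['tcp_pos'])
Pc=pts(m,d)[0]; K=Pc[(abs(Pc[:,2]-.0555)<.003)&(abs(Pc[:,0]-.595)<.06)&(abs(Pc[:,1]+.315)<.1)]
print(cv2.minAreaRect((K[:,:2]*1000).astype(np.float32)))
```

```text
punch_grip 0.139 152 [ 0.5955 -0.3165] [ 0.5959 -0.3168] 0.0056 0.145
punch_grip 0.0585 149 [ 0.5931 -0.314 ] [ 0.5958 -0.3164] 0.0109 0.0634
drift_grip 0.139 131 [ 0.5848 -0.3651] [ 0.5847 -0.3662] 0.0054 0.1446
drift_grip 0.0585 147 [ 0.5833 -0.362 ] [ 0.585  -0.3654] 0.0108 0.0634
center_punch_grip 0.139 170 [ 0.6063 -0.2681] [ 0.6062 -0.2685] 0.0053 0.1444
center_punch_grip 0.0585 160 [ 0.6029 -0.2672] [ 0.6067 -0.2679] 0.0108 0.0634
[ 9.75251723e-01 -2.21097283e-01 -2.62464595e-04] [-3.12862171e-04 -1.92923193e-04 -9.99999932e-01] [ 0.50289168 -0.32318727  0.2653892 ]
((595.9261474609375, -317.2207336425781), (160.2187042236328, 55.531925201416016), 77.41270446777344)
```

```bash
python3 -m crank '[9.3,0.6,-4,0,0,0, 9.3,0.6,-6,0,0,0, 9.3,0.6,-8,0,0,0, 9.3,0.6,-8,0,0,0, 9.3,0.6,-8,0,0,0]'
```

```text
clock: 3.1
tcp_pos: [0.5958, -0.3168, 0.1855]
eef_rot: [-2.453, -1.961, 0.001]
ft_force: [0.2, -0.1, 0.6]
width: 1.0
gripper_force: 0.0
```

```bash
python3 -m crank '[0,0,-4.5,0,0,0, 0,0,-8,0,0,0, 0,0,-9.2,0,0,0, 0,0,-9.2,0,0,0, 0,0,-9.2,0,0,0]'; python3 -m crank '[0,0,0,0,0,0, 0,0,0,0,0,0, 0,0,0,0,0,0, 0,0,0,0,0,0, 0,0,0,0,0,0]' 1;  python3 -m crank '[0,0,0,0,0,0, 0,0,0,0,0,0, 0,0,0,0,0,0]'
```

```text
clock: 3.6
tcp_pos: [0.5975, -0.3167, 0.096]
eef_rot: [2.451, 1.961, 0.002]
ft_force: [0.4, -0.0, 0.5]
width: 1.001
gripper_force: 0.0
clock: 4.1
tcp_pos: [0.5967, -0.3158, 0.0936]
eef_rot: [2.453, 1.963, 0.0]
ft_force: [-1.4, -0.2, -0.6]
width: 0.61
gripper_force: 0.0
clock: 4.4
tcp_pos: [0.5966, -0.3158, 0.0934]
eef_rot: [-2.452, -1.963, 0.0]
ft_force: [-1.3, 0.7, -0.3]
width: 0.356
gripper_force: 0.0
```

```bash
python3 -m crank '[0,0,0,0,0,0, 0,0,0,0,0,0, 0,0,0,0,0,0, 0,0,0,0,0,0, 0,0,0,0,0,0]'
python3 - <<'E'
from h import *
print(status.state()['tcp_pos'])
m=optics.camera_model('top'); p,d=optics.read_camera('top')
P,u,v=pts(m,d)
# cabinet top plane & ring
K=P[(abs(P[:,2]-.12)<.006)&(P[:,0]>.4)&(P[:,0]<.75)&(P[:,1]>-.03)&(P[:,1]<.35)]
print(K[:,2].mean(), cv2.minAreaRect((K[:,:2]*1000).astype(np.float32)))
for c in ['top','scene']:
    m=optics.camera_model(c)
    if c=='scene': p,d=optics.read_camera(c)
    P,u,v=pts(m,d); rgb=p[v,u].astype(int)
    y=(rgb[:,0]>150)&(rgb[:,1]>120)&(rgb[:,2]<90)&(abs(P[:,2]-.12)<.012)&(abs(P[:,0]-.59)<.12)&(abs(P[:,1]-.09)<.12)
    print(c,y.sum(),np.median(P[y],0),(P[y].min(0)+P[y].max(0))/2,np.ptp(P[y],axis=0))
    b=trace('drawer_handle',c)
    for r in b[:2]: print(r['p'],r['pixel'])
E
```

```text
clock: 4.9
tcp_pos: [0.5967, -0.3158, 0.0934]
eef_rot: [-2.453, -1.963, 0.0]
ft_force: [0.2, 0.6, -0.4]
width: 0.148
gripper_force: 30.0
[ 0.59666049 -0.31582004  0.09342529]
0.12010585422753864 ((576.6767578125, 172.78628540039062), (240.80284118652344, 297.82061767578125), 13.605684280395508)
top 25 [0.59872884 0.08807165 0.11854555] [0.59648335 0.0875459  0.11716686] [0.02419068 0.02433566 0.01572321]
0.57 [310.0, 201.5]
scene 48 [0.59581877 0.08874713 0.12058897] [0.59578895 0.08762844 0.12044597] [0.02632264 0.0283977  0.00709737]
0.75 [370.1, 250.3]
```

```bash
python3 -m crank '[0,0,3,0,0,0, 0,0,8,0,0,0, 0,0,13,0,0,0, 0,0,16,0,0,0, 0,0,16,0,0,0]'; python3 -m crank '[0,20,2,0,0,0, 0,20,2,0,0,0, 0,20,2,0,0,0, 0,20,2,0,0,0, 0,20,2,0,0,0]';  python3 -m crank '[0,19,-1,0,0,0, 0,19,-1,0,0,0, 0,19,-1,0,0,0, 0,19,-1,0,0,0, 0,19,-1,0,0,0]'
python3 -m crank '[0,0.9,-1,0,0,0, 0,0.9,-2,0,0,0,0,0.9,-2,0,0,0,0,0.9,-2,0,0,0]'
python3 - <<'E'
from h import *
print(status.state()['tcp_pos'])
p,d=optics.read_camera('wrist'); save('w2',p)
E
```

```text
clock: 5.6
tcp_pos: [0.5985, -0.3165, 0.2587]
eef_rot: [2.448, 1.959, 0.005]
ft_force: [0.5, 0.3, -1.5]
width: 0.146
gripper_force: 30.0
clock: 6.1
tcp_pos: [0.5969, -0.108, 0.2739]
eef_rot: [-2.443, -1.973, -0.003]
ft_force: [-0.4, 0.1, -0.1]
width: 0.141
gripper_force: 30.0
clock: 6.6
tcp_pos: [0.5955, 0.0806, 0.2626]
eef_rot: [-2.443, -1.971, -0.001]
ft_force: [-0.0, -0.4, -1.4]
width: 0.145
gripper_force: 30.0
clock: 7.0
tcp_pos: [0.5966, 0.0819, 0.2429]
eef_rot: [-2.454, -1.961, 0.002]
ft_force: [0.9, -0.2, -1.4]
width: 0.143
gripper_force: 30.0
[0.59657288 0.08191652 0.24285439]
```

View pics/w2.png

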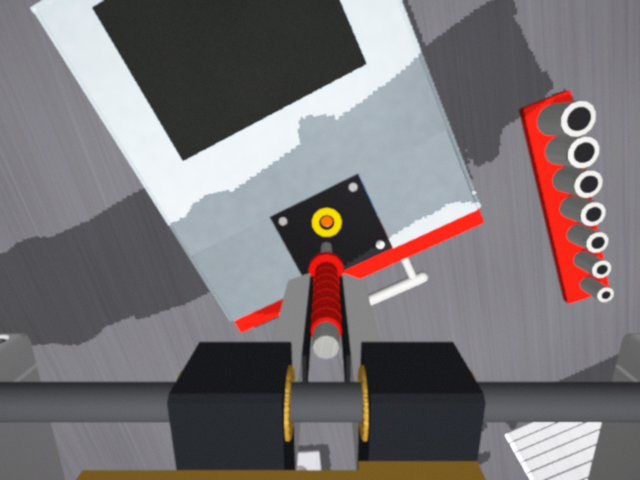

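The wrist view shows the pin tip at about (326,245), the yellow ring at (326,222) with the orange catch inside, and the cabinet turned about 14°. Now the relative measurement.

```bash
cat > rel.py <<'E'
from h import *
s=status.state(); t=s['tcp_pos']; m=optics.camera_model('wrist'); p,d=optics.read_camera('wrist')
def plane(uv,z):   # pixel -> point on plane z
    Rm=rot(m['orientation']); o=np.array(m['position']); r=Rm@np.array([(uv[0]-m['cx'])/m['fx'],-(uv[1]-m['cy'])/m['fy'],-1.]); return o+r*(z-o[2])/r[2]
hsv=cv2.cvtColor(p,cv2.COLOR_RGB2HSV); y=cv2.inRange(hsv,(24,150,120),(34,255,255)); y[330:]=0
n,l,st,ce=cv2.connectedComponentsWithStats(y); i=1+np.argmax(st[1:,4])
cs,_=cv2.findContours((l==i).astype(np.uint8),cv2.RETR_EXTERNAL,cv2.CHAIN_APPROX_NONE); c=max(cs,key=len).reshape(-1,2)
W=np.array([plane(q,.12)[:2] for q in c]); (a,b),rr=cv2.minEnclosingCircle((W*1000).astype(np.float32)); e=cv2.fitEllipse((W*1000).astype(np.float32))
print('tcp',t,'px',st[i],'ring circ',a,b,rr,'ell',np.round(e[0],1),np.round(e[1],1))
P,u,v=pts(m,d)
near=np.hypot(P[:,0]-t[0],P[:,1]-t[1])<.02
z0=t[2]-.0834; zs=z0+np.array([.001,.042])
for nm,lo,hi in [('pin',z0,z0+.044),('collar',z0+.0435,z0+.0525),('head',z0+.128,z0+.137)]:
    Q=P[near&(P[:,2]>lo)&(P[:,2]<hi)]
    if len(Q)>5: print(nm,len(Q),Q.mean(0).round(4),Q.min(0).round(4),Q.max(0).round(4),np.round(cv2.minEnclosingCircle((Q[:,:2]*1000).astype(np.float32)),2) if 0 else cv2.minEnclosingCircle((Q[:,:2]*1000).astype(np.float32)))
E
python3 rel.py
```

```text
tcp [0.59679128 0.0821521  0.24332552] px [311 207  31  30 549] ring circ 597.9263916015625 88.04532623291016 12.751236915588379 ell [597.9  88. ] [24.5 24.8]
pin 101 [0.5965 0.0838 0.1738] [0.5885 0.08   0.1631] [0.5999 0.0883 0.2038] ((594.1095581054688, 84.12306213378906), 7.009090423583984)
collar 443 [0.5971 0.086  0.21  ] [0.5854 0.073  0.2038] [0.6066 0.0917 0.2124] ((596.0292358398438, 81.41024017333984), 10.723481178283691)
head 1385 [0.5975 0.0865 0.2924] [0.5818 0.0734 0.2879] [0.616  0.0964 0.2969] ((598.733154296875, 90.70248413085938), 17.57369613647461)
```

```bash
python3 -m crank '[0.15,0.6,-1.5,0,0,0, 0.15,0.6,-2.8,0,0,0, 0.15,0.6,-2.8,0,0,0,0.15,0.6,-2.8,0,0,0]'; python3 rel.py
python3 - <<'E'
from h import *
p,d=optics.read_camera('wrist'); save('w3',cv2.resize(p[190:290,260:390],None,fx=6,fy=6,interpolation=cv2.INTER_CUBIC))
E
```

```text
clock: 7.5
tcp_pos: [0.5979, 0.0891, 0.2148]
eef_rot: [-2.452, -1.963, 0.002]
ft_force: [-0.6, -0.7, -1.3]
width: 0.141
gripper_force: 30.0
tcp [0.59787725 0.08909463 0.21482746] px [310 225  34  28 526] ring circ 597.78759765625 88.03042602539062 12.74241828918457 ell [598.   88.6] [22.  23.9]
pin 102 [0.5976 0.0908 0.1449] [0.5931 0.0872 0.1334] [0.6009 0.0923 0.1563] ((597.0265502929688, 88.33951568603516), 3.9714601039886475)
collar 442 [0.5981 0.093  0.1814] [0.5866 0.08   0.176 ] [0.6077 0.0987 0.1837] ((597.1126708984375, 88.4151840209961), 10.726459503173828)
head 1365 [0.5987 0.0935 0.2639] [0.5827 0.0798 0.2594] [0.6171 0.1033 0.2684] ((599.6698608398438, 97.18051147460938), 17.56146812438965)
```

View pics/w3.png

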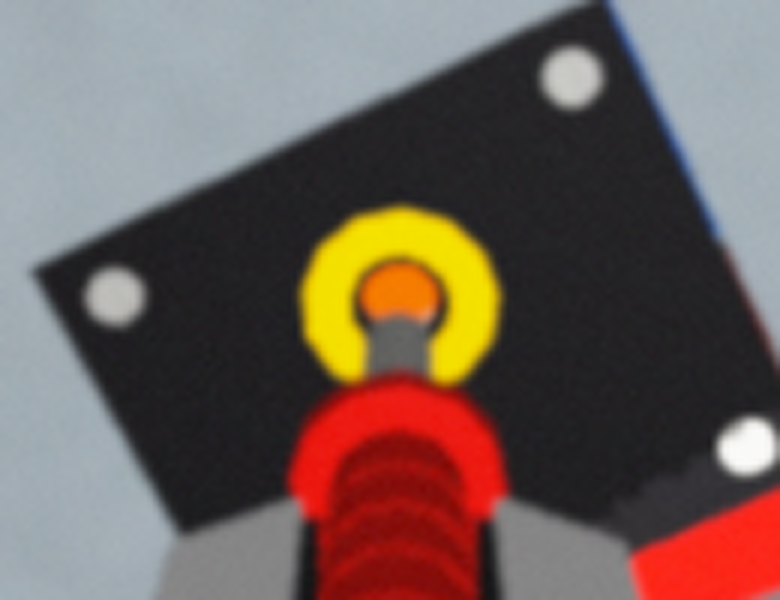

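The crop shows the pin laterally centred (column 398 against ring 401), its visible end at crop row 318 with the orange catch beyond. Now I'll compute the tip's offset.

Run:
```python
from h import *
exec(open('rel.py').read().split('hsv=')[0])
z0=t[2]-.0834
print(t,z0)
f=lambda c,r:(260+c/6-.42,190+r/6-.42)
for z in (z0,z0+.001,.12): print(z,plane(f(398,318),z).round(4))
print('ring L,R,top',*[plane(f(*q),.12).round(4) for q in [(300,298),(502,298),(401,206)]])
print('hole top(mouth edge)',plane(f(401,257),.12).round(4))
for q in [(288,480),(508,480),(398,375)]: print('collar bot',plane(f(*q),z0+.0455).round(4),plane(f(*q),z0+.051).round(4))
Rm=rot(s['eef_rot']);print(Rm[:,0],Rm[:,1],Rm[:,2])
```

```text
[0.59832051 0.08918334 0.21568915] 0.1322891537721979
0.1322891537721979 [0.5982 0.0898 0.1323]
0.1332891537721979 [0.5983 0.0901 0.1333]
0.12 [0.5974 0.0861 0.12  ]
ring L,R,top [0.5858 0.0914 0.12  ] [0.6109 0.0858 0.12  ] [0.601  0.1004 0.12  ]
hole top(mouth edge) [0.5996 0.0939 0.12  ]
collar bot [0.5864 0.089  0.1778] [0.5872 0.091  0.1833]
collar bot [0.6085 0.084  0.1778] [0.6087 0.0861 0.1833]
collar bot [0.6    0.0976 0.1778] [0.6004 0.0994 0.1833]
[2.18956691e-01 9.75734571e-01 1.24211740e-04] [ 9.75734559e-01 -2.18956710e-01  1.72924993e-04] [ 1.95925888e-04  8.33346035e-05 -9.99999977e-01]
```

```bash
python3 -m crank '[0.07,0.12,-0.5,0,0,0, 0.07,0.12,-0.9,0,0,0, 0.07,0.12,-0.9,0,0,0,0.07,0.12,-0.9,0,0,0]'
python3 - <<'E'
from h import *
print(status.state()['tcp_pos'],status.state()['ft_force'])
p,d=optics.read_camera('wrist'); save('w4',cv2.resize(p[200:290,270:380],None,fx=6,fy=6,interpolation=cv2.INTER_CUBIC))
E
```

```text
clock: 8.05
tcp_pos: [0.5988, 0.0904, 0.2063]
eef_rot: [-2.452, -1.963, 0.0]
ft_force: [-0.6, -0.5, -1.1]
width: 0.14
gripper_force: 30.0
[0.59880326 0.090355   0.20633672] [-0.56378806 -0.45897129 -1.12938248]
```

View pics/w4.png

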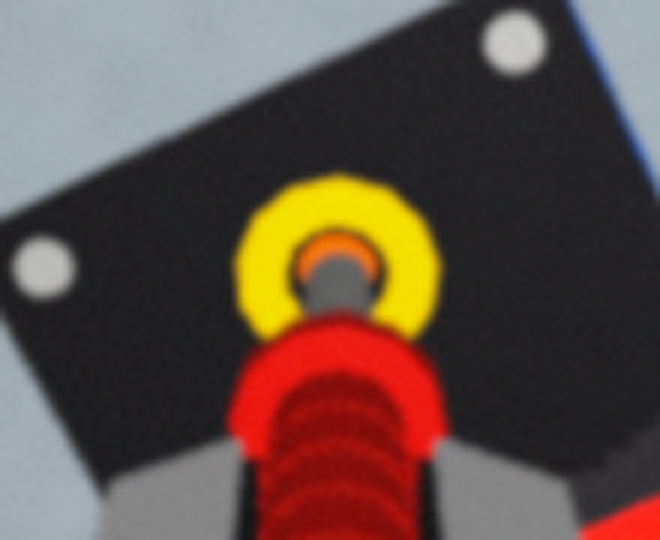

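The pin is laterally centred (338 against 338), with its end at row 256 about 0.5 mm short of centre towards the bottom. I'll correct this while descending in small steps.

```bash
python3 -m crank '[0.01,0.06,-0.1,0,0,0, 0.01,0.06,-0.2,0,0,0, 0.01,0.06,-0.3,0,0,0,0.01,0.06,-0.3,0,0,0]';python3 -m crank '[0,0,-0.05,0,0,0,0,0,-0.1,0,0,0,0,0,-0.1,0,0,0]'; python3 -m crank '[0,0,-0.05,0,0,0,0,0,-0.1,0,0,0,0,0,-0.1,0,0,0]'
```

```text
clock: 8.5
tcp_pos: [0.5989, 0.0909, 0.2033]
eef_rot: [-2.453, -1.963, 0.0]
ft_force: [-0.5, -0.3, -1.0]
width: 0.144
gripper_force: 30.0
clock: 8.8
tcp_pos: [0.5989, 0.091, 0.2024]
eef_rot: [-2.453, -1.963, 0.0]
ft_force: [-1.3, -0.2, -1.0]
width: 0.143
gripper_force: 30.0
clock: 9.1
tcp_pos: [0.5989, 0.0909, 0.2014]
eef_rot: [-2.453, -1.963, 0.0]
ft_force: [0.8, 0.1, -1.4]
width: 0.145
gripper_force: 30.0
```

```bash
python3 -m crank '[0,0,-0.05,0,0,0,0,0,-0.1,0,0,0,0,0,-0.1,0,0,0]'; python3 -m crank '[0,0,-0.05,0,0,0,0,0,-0.1,0,0,0,0,0,-0.1,0,0,0]'
```

```text
clock: 9.4
tcp_pos: [0.5989, 0.0909, 0.2004]
eef_rot: [-2.453, -1.963, 0.0]
ft_force: [-0.5, -0.1, -1.9]
width: 0.143
gripper_force: 30.0
clock: 9.7
tcp_pos: [0.599, 0.0909, 0.1994]
eef_rot: [-2.453, -1.963, 0.0]
ft_force: [-0.0, -1.1, -1.9]
width: 0.144
gripper_force: 30.0
```

```bash
python3 -m crank '[0,0,-0.05,0,0,0,0,0,-0.1,0,0,0,0,0,-0.1,0,0,0]'; python3 -m crank '[0,0,-0.05,0,0,0,0,0,-0.1,0,0,0,0,0,-0.1,0,0,0]'
```

```text
clock: 10.0
tcp_pos: [0.5989, 0.0909, 0.1984]
eef_rot: [-2.453, -1.963, 0.0]
ft_force: [0.2, -0.6, -0.7]
width: 0.143
gripper_force: 30.0
clock: 10.3
tcp_pos: [0.599, 0.0909, 0.1974]
eef_rot: [-2.453, -1.963, 0.0]
ft_force: [0.0, 0.1, -1.6]
width: 0.144
gripper_force: 30.0
```

```bash
for i in 1 ; do python3 -m crank '[0,0,-0.05,0,0,0,0,0,-0.1,0,0,0,0,0,-0.1,0,0,0]' | sed -n 2,4p; done; python3 -m crank '[0,0,-0.05,0,0,0,0,0,-0.1,0,0,0,0,0,-0.1,0,0,0]'| sed -n 2,4p; python3 -m crank '[0,0,-0.05,0,0,0,0,0,-0.1,0,0,0,0,0,-0.1,0,0,0]'| sed -n 2,4p
```

```text
tcp_pos: [0.5989, 0.091, 0.1964]
eef_rot: [-2.453, -1.963, 0.0]
ft_force: [0.3, 0.1, -1.6]
tcp_pos: [0.599, 0.091, 0.1954]
eef_rot: [-2.453, -1.963, 0.0]
ft_force: [0.1, 0.6, -0.3]
tcp_pos: [0.5989, 0.091, 0.1944]
eef_rot: [-2.453, -1.963, 0.0]
ft_force: [0.7, 0.3, -0.7]
```

```bash
python3 -m crank '[0,0,-0.05,0,0,0,0,0,-0.1,0,0,0,0,0,-0.1,0,0,0]' | sed -n 2,4p; python3 -m crank '[0,0,-0.05,0,0,0,0,0,-0.1,0,0,0,0,0,-0.1,0,0,0]'| sed -n 2,4p
```

```text
tcp_pos: [0.599, 0.091, 0.1934]
eef_rot: [-2.453, -1.963, 0.0]
ft_force: [0.4, -0.2, -1.4]
tcp_pos: [0.599, 0.091, 0.1924]
eef_rot: [-2.453, -1.963, 0.0]
ft_force: [-0.3, -0.0, -1.7]
```

```bash
python3 -m crank '[0,0,-0.05,0,0,0,0,0,-0.1,0,0,0,0,0,-0.1,0,0,0]' | sed -n 2,4p; python3 -m crank '[0,0,-0.05,0,0,0,0,0,-0.1,0,0,0,0,0,-0.1,0,0,0]'| sed -n 2,4p
```

```text
tcp_pos: [0.5989, 0.091, 0.1914]
eef_rot: [-2.453, -1.963, 0.0]
ft_force: [-0.1, 0.2, -1.3]
tcp_pos: [0.5991, 0.091, 0.1907]
eef_rot: [2.453, 1.963, 0.0]
ft_force: [-0.1, -0.5, 2.1]
```

Contact with the catch at TCP z of about 0.191. I'll keep pressing in small steps.

```bash
python3 -m crank '[0,0,-0.05,0,0,0,0,0,-0.1,0,0,0,0,0,-0.1,0,0,0]' | sed -n 2,4p; python3 -m crank '[0,0,-0.05,0,0,0,0,0,-0.1,0,0,0,0,0,-0.1,0,0,0]'| sed -n 2,4p
```

```text
tcp_pos: [0.5992, 0.0911, 0.1898]
eef_rot: [2.452, 1.963, 0.001]
ft_force: [-1.5, -1.6, 4.0]
tcp_pos: [0.5992, 0.091, 0.1889]
eef_rot: [2.452, 1.963, 0.001]
ft_force: [-0.6, -0.1, 5.7]
```

```bash
python3 -m crank '[0,0,-0.05,0,0,0,0,0,-0.1,0,0,0,0,0,-0.1,0,0,0]' | sed -n 2,4p; python3 -m crank '[0,0,-0.05,0,0,0,0,0,-0.1,0,0,0,0,0,-0.1,0,0,0]'| sed -n 2,4p
```

```text
tcp_pos: [0.5992, 0.0911, 0.1879]
eef_rot: [2.452, 1.963, 0.001]
ft_force: [-1.5, -0.9, 5.4]
tcp_pos: [0.5992, 0.0911, 0.1869]
eef_rot: [2.452, 1.963, 0.001]
ft_force: [-0.9, -1.4, 6.2]
```

```bash
cat > dr.py <<'E'
from h import *
m=optics.camera_model('top'); p,d=optics.read_camera('top'); P,u,v=pts(m,d)
q=P[:,:2]-np.array([.5979,.0885]); f=q@np.array([.235,-.972]); w=q@np.array([.972,.235])
k=(abs(w)<.04)&(f>.03)&(f<.3)&(P[:,2]>.07)
print('front reach',np.percentile(f[k],[90,97,100]).round(4)); print(status.state()['ft_force'].round(1))
E
python3 dr.py; python3 -m crank '[0,0,-0.05,0,0,0,0,0,-0.05,0,0,0,0,0,-0.05,0,0,0]' | sed -n 2,4p; python3 -m crank '[0,0,-0.05,0,0,0,0,0,-0.05,0,0,0]'| sed -n 2,4p; python3 dr.py
```

```text
front reach [0.0961 0.1006 0.1026]
[-0.7 -1.   5.6]
tcp_pos: [0.5992, 0.091, 0.1865]
eef_rot: [2.452, 1.963, 0.001]
ft_force: [-1.1, -1.6, 6.8]
tcp_pos: [0.5993, 0.0911, 0.186]
eef_rot: [2.452, 1.963, 0.001]
ft_force: [-0.8, -1.1, 7.5]
front reach [0.0962 0.1007 0.103 ]
[-1.4 -0.6  6.9]
```

```bash
python3 -m crank '[0,0,-0.05,0,0,0,0,0,-0.05,0,0,0,0,0,-0.05,0,0,0]' | sed -n 2,4p;  python3 dr.py
```

```text
tcp_pos: [0.5992, 0.0911, 0.1855]
eef_rot: [2.452, 1.963, 0.001]
ft_force: [-1.4, -1.7, 6.9]
front reach [0.0961 0.101  0.103 ]
[-1.7 -1.3  7.4]
```

```bash
python3 -m crank '[0,0,-0.05,0,0,0,0,0,-0.05,0,0,0,0,0,-0.05,0,0,0]' | sed -n 2,4p;  python3 dr.py
```

```text
tcp_pos: [0.5993, 0.0911, 0.185]
eef_rot: [2.452, 1.963, 0.001]
ft_force: [-1.0, -1.1, 6.7]
front reach [0.0963 0.1009 0.103 ]
[-1.8 -1.3  5.9]
```

```bash
python3 -m crank '[0,0,-0.05,0,0,0,0,0,-0.05,0,0,0,0,0,-0.05,0,0,0]' | sed -n 2,4p;  python3 dr.py
```

```text
tcp_pos: [0.5991, 0.091, 0.1842]
eef_rot: [2.453, 1.963, 0.0]
ft_force: [-0.1, -0.9, 5.1]
front reach [0.1065 0.1113 0.1132]
[-0.6 -0.3  5.5]
```

```bash
python3 -m crank '[0,0,0,0,0,0,0,0,0,0,0,0]' | sed -n 2,4p;  python3 dr.py
```

```text
tcp_pos: [0.5991, 0.091, 0.1842]
eef_rot: [2.453, 1.963, 0.001]
ft_force: [-1.3, -1.0, 5.7]
front reach [0.1275 0.1335 0.1364]
[-1.5 -0.9  4.5]
```

The drawer has popped about 33 mm with the pin still in the hole. Now I'll lift and return to the stand.

```bash
python3 -m crank '[0,0,0,0,0,0, 0,0,2,0,0,0, 0,0,6,0,0,0, 0,0,10,0,0,0, 0,0,10.5,0,0,0]'; python3 -m crank '[0,-20,0,0,0,0,0,-20,0,0,0,0,0,-20,0,0,0,0,0,-20,0,0,0,0,0,-20,0,0,0,0]' |sed -n 2p;  python3 -m crank '[-0.2,-18,0,0,0,0,-0.2,-20.7,0,0,0,0,-0.2,-20.7,0,0,0,0,-0.2,-20.7,0,0,0,0,-0.2,-20.7,0,0,0,0]'; python3 -m crank '[0,0,-6,0,0,0,0,0,-6,0,0,0,0,0,-6,0,0,0,0,0,-6,0,0,0]' 
python3 dr.py
python3 - <<'E'
from h import *
print(status.state()['tcp_pos'])
p,d=optics.read_camera('wrist'); save('w5',p)
E
```

```text
clock: 16.0
tcp_pos: [0.6006, 0.0917, 0.2935]
eef_rot: [2.45, 1.962, 0.008]
ft_force: [0.5, 0.4, -1.7]
width: 0.143
gripper_force: 30.0
tcp_pos: [0.5978, -0.1172, 0.2876]
clock: 17.0
tcp_pos: [0.5948, -0.3231, 0.2871]
eef_rot: [-2.46, -1.954, 0.005]
ft_force: [-0.5, -0.3, -2.0]
width: 0.141
gripper_force: 30.0
clock: 17.4
tcp_pos: [0.5976, -0.3155, 0.2302]
eef_rot: [2.451, 1.964, 0.001]
ft_force: [0.0, -0.6, -0.3]
width: 0.144
gripper_force: 30.0
front reach [0.1306 0.1344 0.1363]
[ 0.5  0.2 -1. ]
[ 0.59787802 -0.31575013  0.23074395]
```

View pics/w5.png

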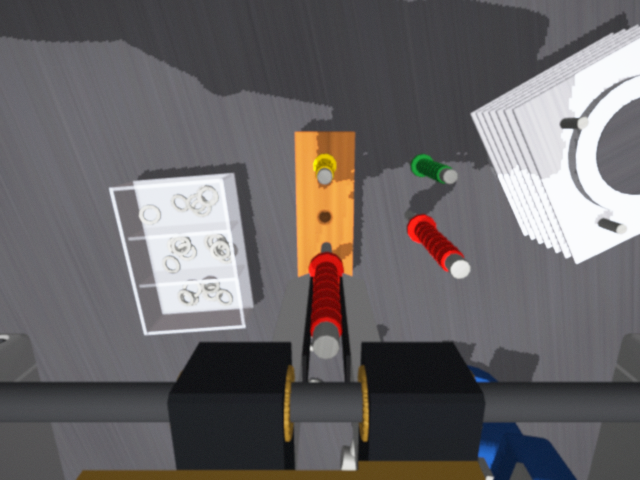

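The free hole shows at (325,217), the pin at column 326 in line with it, and blue is hidden below. Descending.

```bash
python3 -m crank '[-0.1,0,-4,0,0,0,-0.1,0,-7.5,0,0,0,-0.1,0,-8.6,0,0,0,-0.1,0,-8.6,0,0,0,-0.1,0,-8.6,0,0,0]'; python3 -m crank '[0,0,-0.3,0,0,0,0,0,-0.6,0,0,0,0,0,-0.9,0,0,0,0,0,-0.9,0,0,0]'
```

```text
clock: 18.0
tcp_pos: [0.5971, -0.3163, 0.145]
eef_rot: [2.451, 1.962, 0.002]
ft_force: [0.5, 0.3, -0.5]
width: 0.143
gripper_force: 30.0
clock: 18.4
tcp_pos: [0.5958, -0.316, 0.1337]
eef_rot: [-2.452, -1.963, 0.0]
ft_force: [0.6, -0.1, -1.2]
width: 0.142
gripper_force: 30.0
```

Now in the hole (tip about 0.050, no force).

```bash
python3 -m crank '[0,0,-0.8,0,0,0,0,0,-1.6,0,0,0,0,0,-2.4,0,0,0,0,0,-3.2,0,0,0,0,0,-3.5,0,0,0]'; python3 -m crank '[0,0,-0.1,0,0,0,0,0,-0.2,0,0,0,0,0,-0.3,0,0,0,0,0,-0.3,0,0,0]'
```

```text
clock: 18.9
tcp_pos: [0.5954, -0.3158, 0.0975]
eef_rot: [-2.451, -1.962, 0.001]
ft_force: [0.7, 0.5, -1.9]
width: 0.143
gripper_force: 30.0
clock: 19.3
tcp_pos: [0.596, -0.316, 0.0961]
eef_rot: [2.453, 1.963, 0.0]
ft_force: [-0.0, -0.2, -1.4]
width: 0.14
gripper_force: 30.0
```

```bash
python3 -m crank '[0,0,-0.1,0,0,0,0,0,-0.2,0,0,0,0,0,-0.2,0,0,0]'; python3 -m crank '[0,0,0,0,0,0,0,0,0,0,0,0,0,0,0,0,0,0,0,0,0,0,0,0,0,0,0,0,0,0]' 0; python3 -m crank '[0,0,0,0,0,0,0,0,0,0,0,0,0,0,0,0,0,0,0,0,0,0,0,0,0,0,0,0,0,0]'; python3 -m crank '[0,0,0,0,0,0,0,0,0,0,0,0,0,0,0,0,0,0]'
```

```text
clock: 19.6
tcp_pos: [0.5959, -0.316, 0.0939]
eef_rot: [-2.452, -1.963, 0.0]
ft_force: [0.3, -0.1, -0.7]
width: 0.147
gripper_force: 30.0
clock: 20.1
tcp_pos: [0.596, -0.316, 0.094]
eef_rot: [2.453, 1.963, 0.0]
ft_force: [-1.2, -0.2, 0.4]
width: 0.534
gripper_force: 0.0
clock: 20.6
tcp_pos: [0.596, -0.316, 0.094]
eef_rot: [-2.453, -1.963, 0.0]
ft_force: [-0.0, 0.5, 0.1]
width: 0.958
gripper_force: 0.0
clock: 20.9
tcp_pos: [0.5959, -0.316, 0.0939]
eef_rot: [-2.453, -1.963, 0.0]
ft_force: [-0.2, 0.3, -0.2]
width: 1.001
gripper_force: 0.0
```

```bash
python3 -m crank '[0,0,4,0,0,0,0,0,9,0,0,0,0,0,14,0,0,0,0,0,16,0,0,0,0,0,16,0,0,0]' |sed -n 2,4p; python3 -m crank '[1.5,17,0,0,0,-38,1.5,17,0,0,0,-38,1.5,17,0,0,0,-38,1.5,17,0,0,0,-38,1.5,17,0,0,0,-38]' 0.68|sed -n 2p;  python3 -m crank '[1.7,10.8,-2,0,0,-26,1.7,10.8,-2,0,0,-26,1.7,10.8,-2,0,0,-26,1.7,10.8,-2,0,0,-26,1.7,10.8,-2,0,0,-26]'
python3 - <<'E'
from h import *
s=status.state(); print(s['tcp_pos'],rot(s['eef_rot'])[:,1],s['q'])
m=optics.camera_model('wrist'); p,d=optics.read_camera('wrist'); save('w6',p)
for r in trace('drawer_handle','wrist')[:2]: print(r['p'],r['pixel'])
P,u,v=pts(m,d); k=(P[:,2]>.076)&(P[:,2]<.094)
q=P[:,:2]-np.array([.5979,.0885]); f=q@np.array([.235,-.972]); w=q@np.array([.972,.235])
k&=(abs(w)<.07)&(f>.10)&(f<.17); print(k.sum(),np.percentile(f[k],[3,50,97]),np.percentile(w[k],[2,98]),P[k].mean(0))
Q=P[k&(abs(w)<.045)]; print(cv2.fitLine((Q[:,:2]*1000).astype(np.float32),cv2.DIST_HUBER,0,.01,.01).ravel(), Q[:,2].max())
# punch check
m=optics.camera_model('scene'); p,d=optics.read_camera('scene'); P,u,v=pts(m,d)
k=(np.hypot(P[:,0]-.596,P[:,1]+.317)<.016); print('punch top z',P[k][:,2].max()); Q=P[k&(P[:,2]>.135)];print(Q.mean(0))
for t in [(.585,-.366),(.606,-.269)]: print(P[np.hypot(P[:,0]-t[0],P[:,1]-t[1])<.016][:,2].max())
E
```

```text
tcp_pos: [0.5974, -0.3166, 0.258]
eef_rot: [2.449, 1.96, 0.004]
ft_force: [-0.5, -0.7, 0.1]
tcp_pos: [0.6112, -0.1406, 0.2531]
clock: 22.4
tcp_pos: [0.6276, -0.0383, 0.2331]
eef_rot: [3.12, 0.368, -0.002]
ft_force: [-0.6, 0.2, 0.3]
width: 0.323
gripper_force: 0.0
[ 0.62759258 -0.03830169  0.23312007] [ 2.32835812e-01 -9.72516049e-01  1.42206175e-04] [ 0.11658483  0.3381884  -0.20236879  1.67098109  0.07380235  1.14113224
 -1.44128525]
0.68 [261.2, 194.3]
2148 [0.10272432 0.12902043 0.1360808 ] [-0.05434919  0.0567559 ] [ 0.63151832 -0.033257    0.08842881]
[ 9.7235680e-01  2.3349997e-01  6.3001654e+02 -3.7369007e+01] 0.09227285086112813
punch top z 0.1453608864124165
[ 0.59450202 -0.31912073  0.14152524]
0.14359989358380298
0.145148848764439
```

View pics/w6.png

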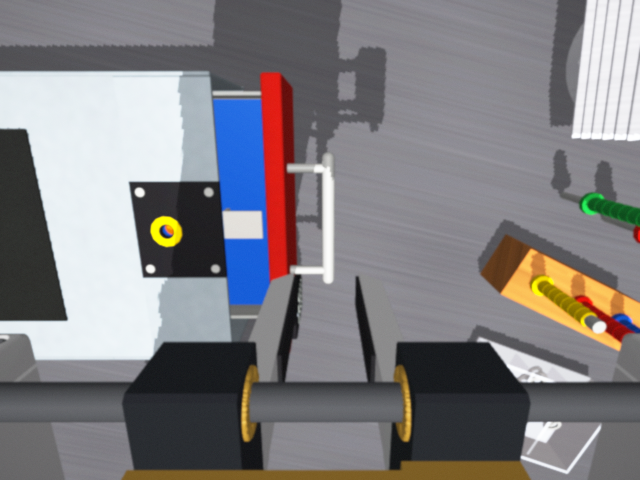

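The drawer stands about 35 mm out, its handle bar vertical at column 328 (rows 155 to 280), with the fingers straddling its line. The punch top height matches its neighbours, so it is home. Descending on the bar and gripping.

```bash
python3 -m crank '[0,0,-5,0,0,0,0,0,-10,0,0,0,0,0,-14,0,0,0,0,0,-16.5,0,0,0,0,0,-16.5,0,0,0]'; python3 -m crank '[0,0,0,0,0,0,0,0,0,0,0,0,0,0,0,0,0,0,0,0,0,0,0,0,0,0,0,0,0,0]' 1
```

```text
clock: 23.05
tcp_pos: [0.6256, -0.0394, 0.0656]
eef_rot: [-3.12, -0.365, 0.009]
ft_force: [-0.3, -0.1, -0.6]
width: 0.322
gripper_force: 0.0
clock: 23.55
tcp_pos: [0.6292, -0.0383, 0.0708]
eef_rot: [3.12, 0.365, 0.004]
ft_force: [-1.6, -2.1, 8.7]
width: 0.104
gripper_force: 30.0
```

```bash
python3 -m crank '[0.3,-1,0,0,0,0,0.7,-3,0,0,0,0,1.2,-5,0,0,0,0,1.7,-7,0,0,0,0,1.7,-7,0,0,0,0]'; python3 -m crank '[0.3,-1.5,0,0,0,0,0.7,-3,0,0,0,0,0.7,-3.1,0,0,0,0,0.7,-3.1,0,0,0,0]';python3 dr.py
```

```text
clock: 24.05
tcp_pos: [0.6467, -0.1114, 0.0708]
eef_rot: [3.119, 0.36, 0.006]
ft_force: [-0.2, -1.8, 8.0]
width: 0.109
gripper_force: 30.0
clock: 24.45
tcp_pos: [0.6535, -0.1398, 0.0709]
eef_rot: [3.119, 0.364, 0.006]
ft_force: [1.7, -0.4, 8.6]
width: 0.106
gripper_force: 30.0
front reach [0.2704 0.2823 0.2959]
[ 1.4 -0.6  9. ]
```

```bash
python3 -m crank '[0,0,0,0,0,0,0,0,0,0,0,0,0,0,0,0,0,0,0,0,0,0,0,0,0,0,0,0,0,0]' 0.7; python3 -m crank '[0,0,4,0,0,0,0,0,8,0,0,0,0,0,13,0,0,0,0,0,17,0,0,0,0,0,17,0,0,0]'; python3 -m crank '[-12,0,0,0,0,0,-12,0,0,0,0,0,-12,0,0,0,0,0,-12,0,0,0,0,0]'|sed -n 2,4p; python3 dr.py
python3 - <<'E'
from h import *
p,d=optics.read_camera('scene'); save('s2',p)
m=optics.camera_model('scene'); P,u,v=pts(m,d); print('punch',P[np.hypot(P[:,0]-.596,P[:,1]+.317)<.016][:,2].max())
E
```

```text
clock: 25.0
tcp_pos: [0.6519, -0.139, 0.0689]
eef_rot: [-3.12, -0.365, 0.0]
ft_force: [-0.3, 0.5, -0.1]
width: 0.3
gripper_force: 0.0
clock: 25.5
tcp_pos: [0.6545, -0.1393, 0.2453]
eef_rot: [3.118, 0.365, 0.013]
ft_force: [0.3, 0.4, -0.3]
width: 0.3
gripper_force: 0.0
tcp_pos: [0.5294, -0.1395, 0.2391]
eef_rot: [3.12, 0.363, -0.001]
ft_force: [-0.2, -0.6, 0.6]
front reach [0.1966 0.2314 0.2385]
[-0.7 -0.1  0.5]
punch 0.14433110280714045
```

View pics/s2.png

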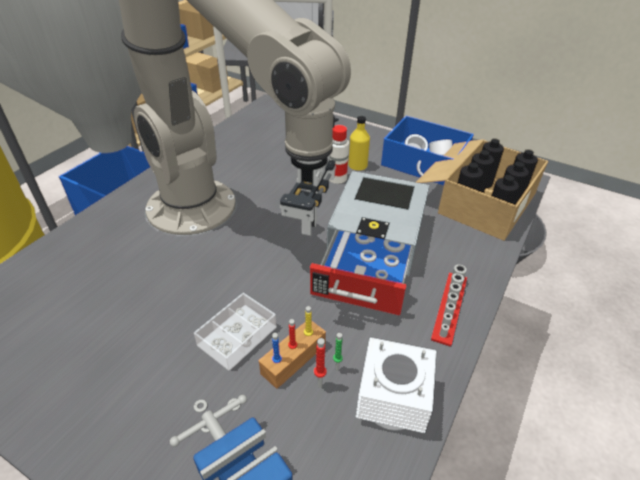

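The drawer is out about 136 mm (handle at 355,297), the red punch is home in the middle hole (291,336), everything else is in place and the robot is clear.

```bash
python3 -c "
from bench import job; print(job.finish_job())"
```

```text
the job is handed in; nothing more can be done
None
```

I handed the job in, and the judge returned no verdict. The drawer popped out under gentle pressing (about 9 N at most) and is now about 136 mm open. The punch is back home in the stand's middle hole, and nothing else on the bench appears to have moved.

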